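# Tip the scoop of walnuts into the bowl

## Task

Take the metal scoop of walnuts by its handle, draw it up out of its wooden stand with all four walnuts still in it, carry it over the blue bowl without spilling any onto the counter, and tip it nose-down by about 40 degrees so that every walnut rolls into the bowl. The program finishes while still holding the scoop like that: nose-down, above the bowl and clear of it, with all walnuts in the bowl. Leave the mug, the pepper mill and the jar where they are.

Things in the scene. Friction and masses are not known exactly. Their poses are not given: they have to be found in the camera images.
- scoop: Loose aluminium scoop, 0.11-0.22 kg. Origin: centre of the underside of its flat floor; x points to the handle, -x to the open nose (no lip), z normal to the floor, up. Tray 96 mm long (x -48 to 48), 74 wide, walls 4, back wall 48 high, sides 44 (26 near the nose). Starts in the stand, nose up 18 degrees, yaw as the stand's; lifts straight up out of it.
- scoop_grip (a point): Point to grip, mid-handle: scoop frame x 93.3, y 0, z 57.1 mm; 81 mm above the counter at the start. The wooden handle is a straight bar 110 mm long, 18 wide (scoop y, grip across this), 20 deep; it starts at the back wall (x 48, z 36) and rises 25 degrees from the floor plane, so 7 degrees from level in the stand. This point is 50 mm along it.
- scoop_lip (a point): Middle of the nose edge, where walnuts roll out; scoop frame x -48, y 0, z 2 mm.
- stand: Fixed light-wood cradle for the scoop. Origin on the counter under its centre; base 130 (x) by 110 (y) by 12 mm; seat 55 mm high at the centre, sloping 18 degrees, higher at -x (nose side); side cheeks 30 mm above the seat, 3 mm clear of the scoop each side; back stop 20 mm above the seat at +x. Top at about 101 mm.
- bowl: Loose blue ceramic bowl, 0.6 kg, round, 180 mm across the rim, 60 mm high. Origin at the centre of its underside, on the counter.
- walnut0: Walnut, brown ball 30 mm across, 11 g, rolls freely; origin at its centre. Starts in the scoop against its back wall.
- walnut1: Walnut, brown ball 30 mm across, 11 g, rolls freely; origin at its centre. Starts in the scoop against its back wall.
- walnut2: Walnut, brown ball 30 mm across, 11 g, rolls freely; origin at its centre. Starts in the scoop in the second row, about 50 mm from the nose.
- walnut3: Walnut, brown ball 30 mm across, 11 g, rolls freely; origin at its centre. Starts in the scoop in the second row, about 50 mm from the nose.
- mug: White mug, 80 mm across, 90 mm high, leave alone. Origin at the centre of its underside.
- mill: White pepper mill, 54 mm across, 142 mm high, leave alone. Origin at the centre of its underside.
- jar: Green glass jar with a wooden cap, 72 mm across, 110 mm high, leave alone. Origin at the centre of its underside.

How it is judged:
By the outcome, as a careful person would: the job done as asked, in the order asked, and still so for the second after the job is handed in, while the arm keeps its last pose, push and grip.
It also fails if it takes over 51 s, if anything falls off the work surface, if the arm or the gripper's body presses on something with over 40 N, if the wrist force passes 120 N, or if a joint passes its speed limit or range.

## Robot

A 7-joint arm with a two-finger parallel gripper is mounted at the origin on the work surface. World frame = base frame: x ahead of the robot, y to its left, z up, the work surface at z = 0. Lengths are in mm, angles in rad, forces in N, time in s.
With the tool pointing down it reaches from about 400 to 875 mm from the base axis. Payload 4.4 kg.
Tool frame: the origin (TCP) lies midway between the tips of the shut fingers; the grasp point (between the pads) lies 19 mm behind it; z points along the fingers, y is the line along which they close (so a half turn about z gives the same grasp; the last joint's range is limited). The gripper opens to 85 mm and grips with 20 to 120 N. Pads are 22 mm wide; open, the fingers measure 114 mm over their backs; the gripper's body (76 mm by 85 mm) begins 54 mm behind the grasp point. The pads swing forward as they close: fully open they stand 13 mm farther back than shut.
Start: joints at [1.129, 0.628, 0.038, 1.517, -0.027, 0.996, -0.02], TCP at [238.589, -604.643, 231.313] pointing down, gripper open.
Joint ranges: [-3.06, 3.06], [-0.37, 2.12], [-1.25, 1.32], [0.18, 2.47], [-1.1, 4.24], [0.23, 1.98], [-2.94, 2.94]. Speed limits (rad/s): [2.57, 2.57, 3.14, 3.14, 3.14, 3.14, 3.14].

## Interface

Orientations are given as [roll, pitch, yaw] about the fixed x, y, z axes, in that order (R = Rz(yaw) Ry(pitch) Rx(roll)).
In Python, from cell import monitor, cams, ctrl gives the robot as it stands.
- The arm moves only by the tool drive_tool, never from a script. Its argument "motion" is a list of rows, each an object with "fingers": the opening, from 0 (shut) to 1 (fully open); "linear": the shift along the tool's x, y, z in m, a list of three; "twist": the turn about the tool's z in rad. In form: [{"fingers": fingers, "linear": [x, y, z], "twist": twist}, ...]. A call has 1 to 5 rows; each row shifts and turns the commanded pose from where the row before left it, along the tool's axes as they then stand; what a row does not reach is not made up. A row lasts 1/12 s, in which the tool goes at most 41.7 mm and 7.16 degrees, less where a joint would pass 70% of its speed; a pose out of reach is approached as far as the arm can. A call with a gripper value outside its range is refused whole. The fingers move at their own pace and stop on an object; the grip force is fixed at half the most. Time passes only in rows, so rows that do not move let the fingers close. It gives the time, the measured TCP pose, the force, the opening and the grip force at its end, in the units of the state.
- monitor.read_state(): the state, without advancing time (a new reading comes with each control period).
- cams.get_image(name): name is "scene" or "top"; returns a dict with "color" (384x512x3 uint8, blue, green, red), "K" (3x3 intrinsics, pixels), "R" (3x3) and "t" (3): a world point X has camera coordinates R X + t. Camera axes: x right, y down, z forward; pixel columns grow to the right and rows downward; lengths in mm; the calibration is good to about 2 mm. A picture is of the moment at which its call begins. There is no depth.
- ctrl.finish_job(): hands the job in; it is judged then, once.
The state is a dict: "clock": time; "qpos": joint angles; "qd": joint speeds; "tau": joint torques, N m; "eef_pos": TCP position; "tool_rot": TCP orientation; "force": force on the tool from outside, world axes, zero at the start; "torque": the same for the moment, N m; "width": finger opening in mm; "gripper_force": force on a finger pad.
Only numpy, scipy, OpenCV 4.12 (cv2) and the standard library are available. Lean on these libraries where they do the work, as an engineer would, in place of code of your own. Each camera call takes 0.05 s, during which the arm holds its last target. There are 200 camera calls.

## Working session

There is one attempt and no reset: what is moved stays moved. The work goes in short steps, Python scripts to look and compute and a tool call to move; the robot and the scene stay as the last step left them, time stands still between calls to the robot, and variables do not carry over. Pictures are saved under pics/ and viewed, at most 10 in all, crops included, and the job is handed in when it is done.

Besides the shell and the picture viewer there is one more tool, called after ">>>" as a command line: name --argument value ..., lists and objects as JSON in quotes. drive_tool: Moves the arm, as the interface text tells. Its arguments: {"type":"object","properties":{"motion":{"type":"array"}},"required":["motion"]}

```bash
ls; mkdir -p pics
python3 - <<'E'
from cell import monitor,cams
import cv2,numpy as np
print(monitor.read_state())
for n in("scene","top"):
    d=cams.get_image(n);cv2.imwrite(f"pics/{n}0.png",d["color"]);np.savez(f"{n}0.npz",**d);print(n,d["K"],d["R"],d["t"])
E
```

```text
pics
{'clock': 0.0, 'qpos': array([ 1.12919375,  0.62933738,  0.03844551,  1.51841849, -0.02699953,
        0.99630456, -0.01998738]), 'qd': array([ 0.00023792,  0.00028244,  0.00121653, -0.00124038, -0.00150324,
        0.00152498,  0.00032544]), 'tau': array([-7.89419005e-05, -5.63392782e+01,  1.22617710e+00, -1.93444955e+01,
        1.09656170e-02,  1.05755014e-02, -9.05485074e-07]), 'eef_pos': array([ 238.34578264, -604.02033372,  230.37869354]), 'tool_rot': array([-3.13964322e+00,  2.89102950e-05,  3.75811454e-01]), 'force': array([-0.02358977, -0.00918305,  0.1029409 ]), 'torque': array([-0.0023502 , -0.01704938,  0.00826746]), 'gripper_force': 0.0, 'width': 85.71052768662905}
scene [[453.70405041   0.         251.05405129]
 [  0.         453.70405041 189.08500078]
 [  0.           0.           1.        ]] [[-0.68595482  0.72760105 -0.00791797]
 [ 0.59426492  0.55390478 -0.58312838]
 [-0.41989902 -0.4047051  -0.81234143]] [ 390.83219519 -304.37262048 1770.1374348 ]
top [[455.43941122   0.         256.28993849]
 [  0.         455.43941122 196.14598785]
 [  0.           0.           1.        ]] [[ 0.02140764 -0.99969357  0.01242936]
 [-0.99575909 -0.0224327  -0.08922227]
 [ 0.08947376 -0.01046661 -0.99593418]] [ -11.62024518  597.82060624 1189.70925109]
```

View pics/scene0.png

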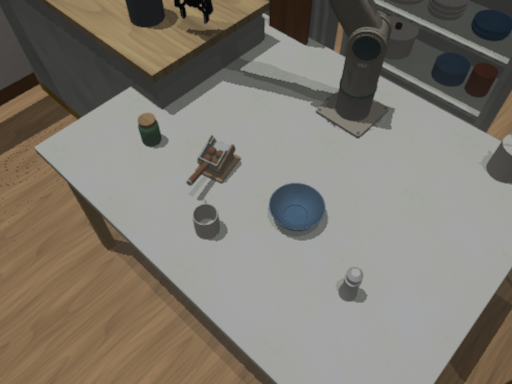

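View pics/top0.png

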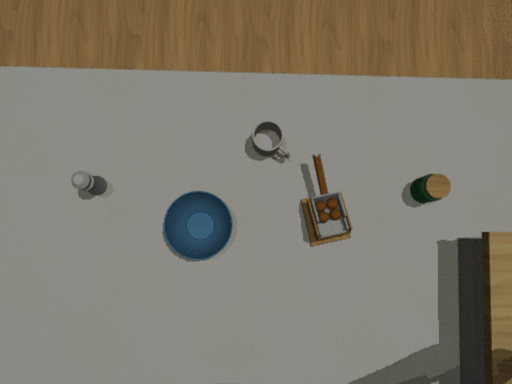

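The scene view shows the scoop in its stand around (215,160), with the bowl at (297,208). In the top view the handle runs from (325,193) to (317,155), the tray is near (330,217), the bowl near (198,225), the mug near (267,139), the mill near (85,182) and the jar near (432,188).

```bash
cat > h.py <<'E'
import numpy as np,cv2
from cell import monitor,cams,ctrl
def ray(d,u,v,z):
    c=-d["R"].T@d["t"]; w=d["R"].T@np.linalg.inv(d["K"])@np.array([u,v,1.])
    return c+w*(z-c[2])/w[2]
def proj(d,X):
    p=d["K"]@(d["R"]@np.asarray(X,float)+d["t"]); return p[:2]/p[2]
E
python3 - <<'E'
from h import *
d=dict(np.load("top0.npz"));s=dict(np.load("scene0.npz"))
im=d["color"];hsv=cv2.cvtColor(im,cv2.COLOR_BGR2HSV)
m=cv2.inRange(hsv,(95,90,30),(125,255,255))
c=max(cv2.findContours(m,0,1)[0],key=cv2.contourArea)
P=np.array([ray(d,*p[0],60)[:2] for p in c],np.float32);print("bowl",cv2.minEnclosingCircle(P),cv2.fitEllipse(P))
# handle
m=cv2.inRange(hsv,(3,120,40),(22,255,255));m[:, :300]=0;m[:,360:]=0;m[:150]=0;m[194:]=0
ys,xs=np.nonzero(m);print("handle",len(xs),xs.min(),xs.max(),ys.min(),ys.max())
pts=np.array([ray(d,x,y,90)[:2] for x,y in zip(xs,ys)]);q=pts-pts.mean(0)
v=np.linalg.svd(q,full_matrices=0)[2][0];v*=np.sign(v[0]);t=q@v
print(pts.mean(0),np.arctan2(v[1],v[0]),t.min(),t.max(),(q@[-v[1],v[0]]).std())
# pepper mill/mug/jar
for n,uv,z in(("mug",(267,138),90),("mill",(81,180),142),("jar",(437,186),110)):print(n,ray(d,*uv,z))
a=cv2.resize(im[140:260,280:370],None,fx=6,fy=5,interpolation=2)
b=cv2.resize(s["color"][125:195,175:255],None,fx=6,fy=6,interpolation=2)
cv2.imwrite("pics/cropA.png",np.hstack([cv2.resize(im[145:255,285:365],(400,550),interpolation=2),cv2.resize(s["color"][125:195,175:225+10],(400,550),interpolation=2)]))
E
```

```text
bowl ((517.3024291992188, 151.671630859375), 88.07257080078125) ((517.3250732421875, 151.8337860107422), (172.8008270263672, 173.9588165283203), 56.42203140258789)
handle 234 314 326 156 193
[ 650.93717423 -159.06634681] 0.2144568588844129 -48.42485621451521 49.944718776330426 4.550011994332787
mug [742.39027759 -22.05223984  90.        ]
mill [617.16376201 426.48798496 142.        ]
jar [ 626.16495476 -449.6698077   110.        ]
```

View pics/cropA.png

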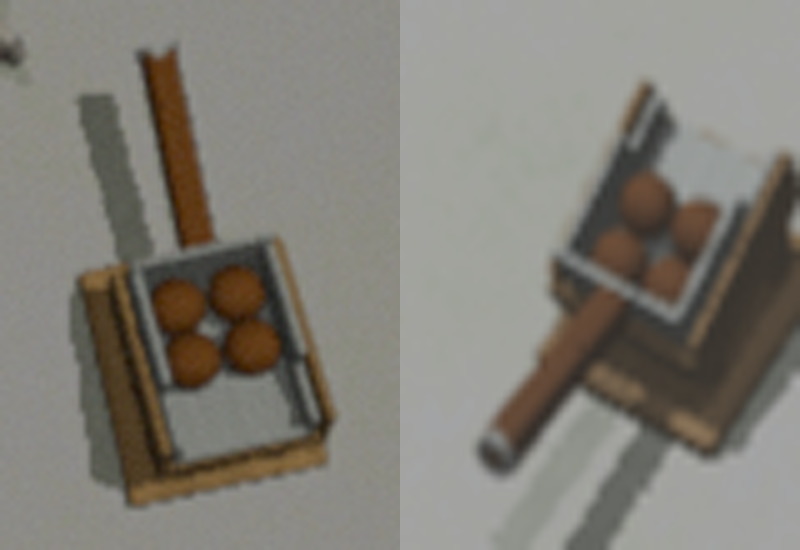

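>>> drive_tool --motion '[{"fingers":1,"linear":[0,0.04,0],"twist":0},{"fingers":1,"linear":[0,0.04,0],"twist":0},{"fingers":1,"linear":[0,0.04,0],"twist":0},{"fingers":1,"linear":[0,0.04,0],"twist":0},{"fingers":1,"linear":[0,0.04,0],"twist":0}]'

```text
clock: 0.52
eef_pos: [310.8, -787.3, 231.1]
tool_rot: [3.142, -0.0, 0.376]
force: [1.3, -1.1, 0.7]
width: 85.1
gripper_force: 0.0
```

The crop shows all four walnuts against the back of the tray, and the handle running from (195,240) to (158,50) in crop pixels. The drive can't command a tilt directly, so I'm testing what happens to the tool's tilt at the reach limit.

>>> drive_tool --motion '[{"fingers":1,"linear":[0,0.04,0],"twist":0},{"fingers":1,"linear":[0,0.04,0],"twist":0},{"fingers":1,"linear":[0,0.04,0],"twist":0},{"fingers":1,"linear":[0,0.04,0],"twist":0}]'

```text
clock: 0.85
eef_pos: [330.4, -846.9, 209.1]
tool_rot: [-3.137, -0.009, 0.361]
force: [-2.1, 3.1, -5.1]
width: 85.6
gripper_force: 0.0
```

>>> drive_tool --motion '[{"fingers":1,"linear":[0,0.04,0],"twist":0},{"fingers":1,"linear":[0,0.04,0],"twist":0},{"fingers":1,"linear":[0,0.04,0],"twist":0},{"fingers":1,"linear":[0,0.04,0],"twist":0},{"fingers":1,"linear":[0,0.04,0],"twist":0}]'

```text
clock: 1.27
eef_pos: [340.3, -896.6, 199.2]
tool_rot: [3.014, 0.004, 0.355]
force: [35.0, 10.5, -3.8]
width: 85.3
gripper_force: 0.0
```

```bash
python3 -c "
from h import *
s=monitor.read_state();print(s['qpos'],s['eef_pos'],s['tool_rot'])"
```

```text
[ 1.11627202  1.32777781  1.12933309  0.18471697 -1.10049769  1.60460776
  0.06905888] [ 340.28927599 -896.61420161  199.17992413] [3.01428452 0.00364444 0.35481605]
```

>>> drive_tool --motion '[{"fingers":1,"linear":[0,-0.03,0],"twist":0},{"fingers":1,"linear":[0,-0.03,0],"twist":0},{"fingers":1,"linear":[0,-0.03,0],"twist":0},{"fingers":1,"linear":[0,-0.03,0],"twist":0},{"fingers":1,"linear":[0,-0.03,0],"twist":0}]'

```text
clock: 1.68
eef_pos: [302.8, -788.1, 186.2]
tool_rot: [3.01, -0.004, 0.354]
force: [0.9, -2.6, 0.3]
width: 85.4
gripper_force: 0.0
```

```bash
python3 -c "
from h import *
s=monitor.read_state();print(s['qpos'],s['eef_pos'],s['tool_rot'])"
```

```text
[ 0.79215422  1.14195946  1.13695063  1.05602244 -1.05066146  1.32918085
  0.50869584] [ 302.77254678 -788.07504945  186.2240511 ] [ 3.01024741 -0.00399032  0.35390209]
```

Tilt picked up at the reach limit stays after retreating. That suggests a plan:
- Pre-tilt the empty tool inward by about 29°, in the scoop's x–z plane.
- Grasp the scoop like that.
- Over the bowl, twist 180° about the leaning tool axis. This takes the scoop from nose-up 18° to nose-down 40°.

Next I go to the near side and push inward.

```bash
cat >> h.py <<'E'
from scipy.spatial.transform import Rotation as Ro
def pose():
    s=monitor.read_state(); return s,np.array(s["eef_pos"]),Ro.from_euler("xyz",s["tool_rot"])
def rep(tgt=None,n=None):
    s,p,R=pose(); z=R.as_matrix()[:,2]
    print("t",round(s["clock"],2),"q",np.round(s["qpos"],2),"p",np.round(p),"tilt",round(np.degrees(np.arccos(-z[2])),1),"az",round(np.degrees(np.arctan2(z[1],z[0])),1),"w",round(s["width"],1),"F",np.round(s["force"],1))
    if tgt is not None:
        d=R.inv().apply(np.array(tgt)-p)/1000; n=n or int(np.ceil(np.linalg.norm(d)/.038)); print("n",n,"row",np.round(d/n,4))
E
python3 -c "
from h import *
rep((430,90,300))"
```

```text
t 1.68 q [ 0.79  1.14  1.14  1.06 -1.05  1.33  0.51] p [ 303. -788.  186.] tilt 7.5 az -68.0 w 85.4 F [ 0.9 -2.6  0.3]
n 24 row [ 0.0177 -0.0316 -0.0089]
```

>>> drive_tool --motion '[{"fingers":1,"linear":[0.0177,-0.0316,-0.0089],"twist":0},{"fingers":1,"linear":[0.0177,-0.0316,-0.0089],"twist":0},{"fingers":1,"linear":[0.0177,-0.0316,-0.0089],"twist":0},{"fingers":1,"linear":[0.0177,-0.0316,-0.0089],"twist":0},{"fingers":1,"linear":[0.0177,-0.0316,-0.0089],"twist":0}]'

```text
clock: 2.1
eef_pos: [329.9, -604.9, 210.4]
tool_rot: [3.01, -0.004, 0.354]
force: [1.8, 1.0, 0.2]
width: 85.4
gripper_force: 0.0
```

>>> drive_tool --motion '[{"fingers":1,"linear":[0.0177,-0.0316,-0.0089],"twist":0},{"fingers":1,"linear":[0.0177,-0.0316,-0.0089],"twist":0},{"fingers":1,"linear":[0.0177,-0.0316,-0.0089],"twist":0},{"fingers":1,"linear":[0.0177,-0.0316,-0.0089],"twist":0},{"fingers":1,"linear":[0.0177,-0.0316,-0.0089],"twist":0}]'

```text
clock: 2.52
eef_pos: [356.3, -422.1, 234.1]
tool_rot: [3.01, -0.003, 0.353]
force: [1.4, 0.0, 0.4]
width: 85.4
gripper_force: 0.0
```

```bash
python3 -c "
from h import *
rep((430,90,300))"
```

```text
t 2.52 q [ 0.06  0.78  1.29  1.92 -0.91  1.01  0.5 ] p [ 356. -422.  234.] tilt 7.5 az -68.3 w 85.4 F [1.4 0.  0.4]
n 14 row [ 0.0176 -0.0316 -0.0089]
```

>>> drive_tool --motion '[{"fingers":1,"linear":[0.0177,-0.0316,-0.0089],"twist":0},{"fingers":1,"linear":[0.0177,-0.0316,-0.0089],"twist":0},{"fingers":1,"linear":[0.0177,-0.0316,-0.0089],"twist":0},{"fingers":1,"linear":[0.0177,-0.0316,-0.0089],"twist":0},{"fingers":1,"linear":[0.0177,-0.0316,-0.0089],"twist":0}]'

```text
clock: 2.93
eef_pos: [382.9, -239.2, 257.9]
tool_rot: [3.009, -0.003, 0.353]
force: [0.6, -0.6, 0.0]
width: 85.6
gripper_force: 0.0
```

```bash
python3 -c "
from h import *
rep((430,90,300))"
```

```text
t 2.93 q [-0.43  0.56  1.31  2.12 -0.68  0.85  0.04] p [ 383. -239.  258.] tilt 7.6 az -68.3 w 85.6 F [ 0.6 -0.6  0. ]
n 9 row [ 0.0176 -0.0316 -0.0089]
```

>>> drive_tool --motion '[{"fingers":1,"linear":[0.0177,-0.0316,-0.005],"twist":0},{"fingers":1,"linear":[0.0177,-0.0316,-0.005],"twist":0},{"fingers":1,"linear":[0.0177,-0.0316,-0.005],"twist":0},{"fingers":1,"linear":[0.0177,-0.0316,-0.005],"twist":0},{"fingers":1,"linear":[0.0177,-0.0316,-0.005],"twist":0}]'

```text
clock: 3.35
eef_pos: [410.5, -58.5, 262.3]
tool_rot: [3.009, -0.004, 0.354]
force: [1.1, 0.7, 0.2]
width: 85.5
gripper_force: 0.0
```

```bash
python3 -c "
from h import *
rep((250,-10,270),5)"
```

```text
t 3.35 q [-0.92  0.5   1.31  2.16 -0.53  0.82 -0.53] p [411. -58. 262.] tilt 7.6 az -68.0 w 85.5 F [1.1 0.7 0.2]
n 5 row [-0.0268 -0.0198 -0.0043]
```

>>> drive_tool --motion '[{"fingers":1,"linear":[-0.03,-0.018,-0.003],"twist":0},{"fingers":1,"linear":[-0.03,-0.018,-0.003],"twist":0},{"fingers":1,"linear":[-0.03,-0.018,-0.003],"twist":0},{"fingers":1,"linear":[-0.03,-0.018,-0.003],"twist":0},{"fingers":1,"linear":[-0.03,-0.018,-0.003],"twist":0}]'

```text
clock: 3.77
eef_pos: [283.3, -31.6, 265.9]
tool_rot: [3.025, 0.017, 0.348]
force: [-0.5, 1.1, -0.1]
width: 85.5
gripper_force: 0.0
```

```bash
python3 -c "
from h import *
rep((100,-10,270),5)"
```

```text
t 3.77 q [-1.35  0.04  1.28  2.39  0.12  0.73 -1.38] p [283. -32. 266.] tilt 6.8 az -78.3 w 85.5 F [-0.5  1.1 -0.1]
n 5 row [-0.033  -0.0164 -0.0022]
```

>>> drive_tool --motion '[{"fingers":1,"linear":[-0.033,-0.016,-0.002],"twist":0},{"fingers":1,"linear":[-0.033,-0.016,-0.002],"twist":0},{"fingers":1,"linear":[-0.033,-0.016,-0.002],"twist":0}]'

```text
clock: 4.02
eef_pos: [230.4, -17.9, 269.3]
tool_rot: [3.053, 0.036, 0.356]
force: [0.6, -0.1, -0.6]
width: 85.4
gripper_force: 0.0
```

```bash
python3 -c "
from h import *
rep((100,-10,270),5)"
```

```text
t 4.02 q [-1.22 -0.16  0.9   2.46  0.29  0.84 -1.73] p [230. -18. 269.] tilt 5.5 az -91.6 w 85.4 F [ 0.6 -0.1 -0.6]
n 5 row [-0.0239 -0.0106 -0.0002]
```

>>> drive_tool --motion '[{"fingers":0.2,"linear":[-0.033,-0.016,-0.002],"twist":0},{"fingers":0.2,"linear":[-0.033,-0.016,-0.002],"twist":0},{"fingers":0.2,"linear":[-0.033,-0.016,-0.002],"twist":0}]'

```text
clock: 4.27
eef_pos: [214.0, -18.1, 278.5]
tool_rot: [3.059, 0.027, 0.35]
force: [0.1, -0.1, 0.1]
width: 51.4
gripper_force: 0.0
```

```bash
python3 -c "
from h import *
rep((100,-10,270),5)"
```

```text
t 4.27 q [-0.75 -0.15  0.48  2.46  0.21  0.85 -1.64] p [214. -18. 279.] tilt 5.0 az -88.2 w 51.4 F [ 0.1 -0.1  0.1]
n 5 row [-0.0208 -0.0095  0.0015]
```

>>> drive_tool --motion '[{"fingers":0.2,"linear":[-0.035,-0.016,0.001],"twist":0},{"fingers":0.2,"linear":[-0.035,-0.016,0.001],"twist":0},{"fingers":0.2,"linear":[-0.035,-0.016,0.001],"twist":0},{"fingers":0.2,"linear":[-0.035,-0.016,0.001],"twist":0}]'

```text
clock: 4.6
eef_pos: [192.1, -21.1, 290.5]
tool_rot: [3.081, 0.004, 0.348]
force: [-0.1, -0.0, -0.1]
width: 17.3
gripper_force: 0.0
```

```bash
python3 -c "
from h import *
rep((100,-10,270),5)"
```

```text
t 4.6 q [-0.15 -0.2   0.    2.46  0.08  0.87 -1.42] p [192. -21. 290.] tilt 3.5 az -73.6 w 17.3 F [-0.1 -0.  -0.1]
n 5 row [-0.0165 -0.0086  0.0036]
```

```bash
python3 -c "
from h import *
rep((345,30,150))
rep((192-400,-21-35,290-115),10)"
```

```text
t 4.6 q [-0.15 -0.2   0.    2.46  0.08  0.87 -1.42] p [192. -21. 290.] tilt 3.5 az -73.6 w 17.3 F [-0.1 -0.  -0.1]
n 6 row [ 0.0269 -0.0007  0.0233]
t 4.6 q [-0.15 -0.2   0.    2.46  0.08  0.87 -1.42] p [192. -21. 290.] tilt 3.5 az -73.6 w 17.3 F [-0.1 -0.  -0.1]
n 10 row [-0.0388 -0.0111  0.011 ]
```

>>> drive_tool --motion '[{"fingers":0.2,"linear":[0.032,-0.001,0.028],"twist":0},{"fingers":0.2,"linear":[0.032,-0.001,0.028],"twist":0},{"fingers":0.2,"linear":[0.032,-0.001,0.028],"twist":0},{"fingers":0.2,"linear":[0.032,-0.001,0.028],"twist":0},{"fingers":0.2,"linear":[0.032,-0.001,0.028],"twist":0}]'

```text
clock: 5.02
eef_pos: [333.8, 24.8, 162.4]
tool_rot: [3.077, 0.006, 0.345]
force: [1.4, -0.1, 0.7]
width: 17.1
gripper_force: 0.0
```

>>> drive_tool --motion '[{"fingers":0.2,"linear":[-0.0385,-0.011,0.011],"twist":0},{"fingers":0.2,"linear":[-0.0385,-0.011,0.011],"twist":0},{"fingers":0.2,"linear":[-0.0385,-0.011,0.011],"twist":0},{"fingers":0.2,"linear":[-0.0385,-0.011,0.011],"twist":0}]'

```text
clock: 5.35
eef_pos: [261.0, 24.7, 144.6]
tool_rot: [3.099, 0.177, 0.369]
force: [-1.1, 0.8, -1.6]
width: 16.8
gripper_force: 0.0
```

```bash
python3 -c "
from h import *
rep()"
```

```text
t 5.35 q [ 0.41  0.53 -0.97  2.45  0.72  0.71 -2.36] p [261.  25. 145.] tilt 10.4 az -145.3 w 16.8 F [-1.1  0.8 -1.6]
```

```bash
python3 -c "
from h import *
s,p,R=pose()
for d in ((-1,0,-.15),(-1,.2,-.15),(1,0,.2)):
  d=np.array(d);print(np.round(R.inv().apply(d/np.linalg.norm(d)*.04),4))"
```

```text
[-0.0353 -0.0148  0.0117]
[-0.0319 -0.0217  0.0107]
[ 0.0346  0.0147 -0.0135]
```

>>> drive_tool --motion '[{"fingers":0.2,"linear":[-0.0345,-0.0165,0.0115],"twist":-0.05},{"fingers":0.2,"linear":[-0.0335,-0.0165,0.0115],"twist":-0.05},{"fingers":0.2,"linear":[-0.033,-0.018,0.0115],"twist":-0.05}]'

```text
clock: 5.6
eef_pos: [216.8, 41.5, 164.5]
tool_rot: [-3.14, 0.248, 0.497]
force: [-1.2, -0.2, -0.4]
width: 17.1
gripper_force: 0.0
```

```bash
python3 -c "
from h import *
rep()
s,p,R=pose()
for d in ((-1,0,-.15),(-1,.2,-.15),(1,0,.2)):
  d=np.array(d);print(np.round(R.inv().apply(d/np.linalg.norm(d)*.04),4))"
```

```text
t 5.6 q [ 0.49  0.58 -1.24  2.47  0.65  0.86 -2.37] p [217.  42. 165.] tilt 14.2 az -152.0 w 17.1 F [-1.2 -0.2 -0.4]
[-0.0323 -0.0188  0.0143]
[-0.0281 -0.0253  0.0131]
[ 0.0315  0.0187 -0.0161]
```

>>> drive_tool --motion '[{"fingers":0.2,"linear":[-0.0315,-0.0205,0.014],"twist":-0.05},{"fingers":0.2,"linear":[-0.031,-0.021,0.015],"twist":-0.05},{"fingers":0.2,"linear":[-0.03,-0.022,0.016],"twist":-0.05}]'

```text
clock: 5.85
eef_pos: [169.3, 74.9, 197.0]
tool_rot: [-3.087, 0.291, 0.662]
force: [-0.1, 0.1, 1.4]
width: 17.1
gripper_force: 0.0
```

```bash
python3 -c "
from h import *
rep()
s,p,R=pose()
for d in ((-1,0,-.15),(-1,.2,-.15),(1,0,.2)):
  d=np.array(d);print(np.round(R.inv().apply(d/np.linalg.norm(d)*.04),4))"
```

```text
t 5.85 q [ 0.38  0.45 -1.25  2.47  0.41  0.86 -2.13] p [169.  75. 197.] tilt 16.9 az -152.9 w 17.1 F [-0.1  0.1  1.4]
[-0.0282 -0.0235  0.0159]
[-0.0231 -0.0292  0.0146]
[ 0.0274  0.0232 -0.0177]
```

```bash
python3 -c "
from h import *
rep((250,30,100),4)"
```

```text
t 5.85 q [ 0.38  0.45 -1.25  2.47  0.41  0.86 -2.13] p [169.  75. 197.] tilt 16.9 az -152.9 w 17.1 F [-0.1  0.1  1.4]
n 4 row [0.0156 0.0224 0.0194]
```

>>> drive_tool --motion '[{"fingers":0.2,"linear":[0.0156,0.0224,0.0194],"twist":0},{"fingers":0.2,"linear":[0.0156,0.0224,0.0194],"twist":0},{"fingers":0.2,"linear":[0.0156,0.0224,0.0194],"twist":0},{"fingers":0.2,"linear":[0.0156,0.0224,0.0194],"twist":0}]'

```text
clock: 6.18
eef_pos: [253.0, 28.9, 99.5]
tool_rot: [-3.091, 0.289, 0.661]
force: [1.1, 1.2, 0.3]
width: 17.2
gripper_force: 0.0
```

```bash
python3 -c "
from h import *
rep()
s,p,R=pose()
for d in ((-1,0,-.15),(-1,.2,-.15),(1,0,.2)):
  d=np.array(d);print(np.round(R.inv().apply(d/np.linalg.norm(d)*.04),4))"
```

```text
t 6.18 q [ 0.33  0.72 -0.96  2.42  0.83  0.78 -2.24] p [253.  29.  99.] tilt 16.8 az -152.3 w 17.2 F [1.1 1.2 0.3]
[-0.0282 -0.0235  0.0158]
[-0.0231 -0.0292  0.0145]
[ 0.0274  0.0232 -0.0176]
```

>>> drive_tool --motion '[{"fingers":0.2,"linear":[-0.0282,-0.0235,0.0158],"twist":0},{"fingers":0.2,"linear":[-0.0265,-0.0235,0.018],"twist":0},{"fingers":0.2,"linear":[-0.0265,-0.0235,0.018],"twist":0},{"fingers":0.2,"linear":[-0.0265,-0.0235,0.018],"twist":0}]'

```text
clock: 6.52
eef_pos: [195.2, 60.2, 102.3]
tool_rot: [-3.052, 0.376, 0.669]
force: [-0.2, 1.1, -0.7]
width: 17.1
gripper_force: 0.0
```

```bash
python3 -c "
from h import *
rep()
s,p,R=pose()
for d in ((-1,0,-.15),(-1,.2,-.15),(1,0,.2)):
  d=np.array(d);print(np.round(R.inv().apply(d/np.linalg.norm(d)*.04),4))"
```

```text
t 6.52 q [ 0.33  0.9  -1.25  2.47  0.84  0.96 -2.56] p [195.  60. 102.] tilt 22.1 az -155.4 w 17.1 F [-0.2  1.1 -0.7]
[-0.0267 -0.0229  0.019 ]
[-0.0217 -0.0287  0.0175]
[ 0.0257  0.0226 -0.0207]
```

>>> drive_tool --motion '[{"fingers":0.2,"linear":[-0.0235,-0.026,0.02],"twist":-0.05},{"fingers":0.2,"linear":[-0.022,-0.027,0.02],"twist":-0.05},{"fingers":0.2,"linear":[-0.021,-0.028,0.02],"twist":-0.05}]'

```text
clock: 6.77
eef_pos: [151.9, 110.6, 103.4]
tool_rot: [-2.974, 0.415, 0.84]
force: [-0.4, 0.0, 0.9]
width: 17.4
gripper_force: 0.0
```

```bash
python3 -c "
from h import *
rep((255,10,80),4)
"
```

```text
t 6.77 q [ 0.13  0.93 -1.25  2.47  0.77  0.91 -2.56] p [152. 111. 103.] tilt 25.6 az -154.6 w 17.4 F [-0.4  0.   0.9]
n 4 row [ 0.001   0.0365 -0.0001]
```

```bash
python3 -c "
from h import *
rep((250,0,100),4)
s,p,R=pose()
print(R.inv().apply(np.array([10,-150,0])/4000.))
d=np.array((-.8,.6,-.1));print(np.round(R.inv().apply(d/np.linalg.norm(d)*.04),4))
"
```

```text
t 6.77 q [ 0.13  0.93 -1.25  2.47  0.77  0.91 -2.56] p [152. 111. 103.] tilt 25.6 az -154.6 w 17.4 F [-0.4  0.   0.9]
n 4 row [-0.0035  0.0366 -0.0037]
[-0.02403402  0.02827212  0.00596264]
[-0.0016 -0.0383  0.0116]
```

>>> drive_tool --motion '[{"fingers":0.2,"linear":[-0.0035,0.0366,-0.0037],"twist":0},{"fingers":0.2,"linear":[-0.0035,0.0366,-0.0037],"twist":0},{"fingers":0.2,"linear":[-0.0035,0.0366,-0.0037],"twist":0},{"fingers":0.2,"linear":[-0.0035,0.0366,-0.0037],"twist":0}]'

```text
clock: 7.1
eef_pos: [251.4, -1.3, 100.2]
tool_rot: [-2.975, 0.415, 0.844]
force: [0.5, 0.8, -0.6]
width: 17.0
gripper_force: 0.0
```

>>> drive_tool --motion '[{"fingers":0.2,"linear":[-0.024,0.0283,0.006],"twist":0},{"fingers":0.2,"linear":[-0.024,0.0283,0.006],"twist":0},{"fingers":0.2,"linear":[-0.024,0.0283,0.006],"twist":0},{"fingers":0.2,"linear":[-0.024,0.0283,0.006],"twist":0}]'

```text
clock: 7.43
eef_pos: [260.4, -152.4, 100.0]
tool_rot: [-2.975, 0.414, 0.84]
force: [0.5, 0.6, -0.3]
width: 17.1
gripper_force: 0.0
```

```bash
python3 -c "
from h import *
rep()
"
```

```text
t 7.43 q [ 0.88  0.95 -1.19  2.29  0.96  1.27 -1.8 ] p [ 260. -152.  100.] tilt 25.5 az -154.6 w 17.1 F [ 0.5  0.6 -0.3]
```

>>> drive_tool --motion '[{"fingers":0.2,"linear":[-0.0016,-0.0383,0.0116],"twist":0},{"fingers":0.2,"linear":[-0.0016,-0.0383,0.0116],"twist":0},{"fingers":0.2,"linear":[-0.0016,-0.0383,0.0116],"twist":0},{"fingers":0.2,"linear":[-0.0016,-0.0383,0.0116],"twist":0}]'

```text
clock: 7.77
eef_pos: [189.7, -55.4, 97.3]
tool_rot: [-2.937, 0.441, 0.84]
force: [0.1, 0.0, 0.3]
width: 16.9
gripper_force: 0.0
```

```bash
python3 -c "
from h import *
rep()
s,p,R=pose()
d=np.array((-.8,.6,-.1));print(np.round(R.inv().apply(d/np.linalg.norm(d)*.04),4))
"
```

```text
t 7.77 q [ 0.65  0.97 -1.25  2.47  0.87  1.13 -2.16] p [190. -55.  97.] tilt 27.7 az -157.8 w 16.9 F [0.1 0.  0.3]
[-0.0014 -0.0378  0.013 ]
```

```bash
python3 -c "
from h import *
rep((170,-235,95),5)
s,p,R=pose()
d=np.array((-.6,.8,-.1));print(np.round(R.inv().apply(d/np.linalg.norm(d)*.04),4))
"
```

```text
t 7.77 q [ 0.65  0.97 -1.25  2.47  0.87  1.13 -2.16] p [190. -55.  97.] tilt 27.7 az -157.8 w 16.9 F [0.1 0.  0.3]
n 5 row [-0.0264  0.0232  0.0084]
[ 0.0087 -0.0382  0.0082]
```

>>> drive_tool --motion '[{"fingers":0.2,"linear":[-0.0264,0.0232,0.0084],"twist":0},{"fingers":0.2,"linear":[-0.0264,0.0232,0.0084],"twist":0},{"fingers":0.2,"linear":[-0.0264,0.0232,0.0084],"twist":0},{"fingers":0.2,"linear":[-0.0264,0.0232,0.0084],"twist":0},{"fingers":0.2,"linear":[-0.0264,0.0232,0.0084],"twist":0}]'

```text
clock: 8.18
eef_pos: [172.8, -237.3, 95.6]
tool_rot: [-2.936, 0.441, 0.847]
force: [1.3, 0.4, -1.0]
width: 17.0
gripper_force: 0.0
```

>>> drive_tool --motion '[{"fingers":0.2,"linear":[0.0087,-0.0382,0.0082],"twist":0},{"fingers":0.2,"linear":[0.0087,-0.0382,0.0082],"twist":0},{"fingers":0.2,"linear":[0.0087,-0.0382,0.0082],"twist":0}]'

```text
clock: 8.43
eef_pos: [157.9, -162.3, 97.3]
tool_rot: [-2.886, 0.454, 0.841]
force: [-0.0, -0.5, -0.1]
width: 17.1
gripper_force: 0.0
```

```bash
python3 -c "
from h import *
rep()
"
```

```text
t 8.43 q [ 0.99  0.99 -1.25  2.47  0.95  1.26 -1.9 ] p [ 158. -162.   97.] tilt 29.6 az -162.6 w 17.1 F [-0.  -0.5 -0.1]
```

>>> drive_tool --motion '[{"fingers":0.2,"linear":[0.012,-0.0378,0.006],"twist":0},{"fingers":0.2,"linear":[0.012,-0.0378,0.006],"twist":0}]'

```text
clock: 8.6
eef_pos: [162.3, -101.2, 103.3]
tool_rot: [-2.854, 0.469, 0.849]
force: [0.7, 0.2, -0.8]
width: 17.1
gripper_force: 0.0
```

Run:
```python
from h import *
rep()
s,p,R=pose();Rm=R.as_matrix()
a=0.2145;sx=np.array([np.cos(a),np.sin(a),0]);sy=np.array([-np.sin(a),np.cos(a),0])
# twist so that tool y is closest to +-scoop y
t=Rm.T@sy;print("twist to y=+sy",np.arctan2(-t[0],t[1]),"to -sy",np.arctan2(t[0],-t[1]),"angle off deg",np.degrees(np.arcsin(abs(t[2]))))
# handle far end in both views -> check scoop pose
d=dict(np.load("top0.npz"));c=dict(np.load("scene0.npz"))
# back wall top corners of cropA top view etc: estimate handle end from two views
def tri(u1,u2):
    A=[];b=[]
    M=np.zeros((3,3));v=np.zeros(3)
    for k,u in((d,u1),(c,u2)):
        C=-k["R"].T@k["t"];w=k["R"].T@np.linalg.inv(k["K"])@np.array([*u,1.]);w/=np.linalg.norm(w)
        Q=np.eye(3)-np.outer(w,w);M+=Q;v+=Q@C
    return np.linalg.solve(M,v)
sc=lambda x,y:(285+x/5-.4,145+y/5-.4); sc2=lambda x,y:(175+(x-400)*.15-.4,125+y*70/550-.4)
e=tri(sc(158,50),sc2(492,445));f=tri(sc(197,243),sc2(612,300));print("end",e,"root",f, np.arctan2((e-f)[1],(e-f)[0]),np.linalg.norm(e-f))
```

```text
t 8.6 q [ 0.82  0.99 -1.25  2.47  0.85  1.19 -2.01] p [ 162. -101.  103.] tilt 31.2 az -164.6 w 17.1 F [ 0.7  0.2 -0.8]
twist to y=+sy -2.58383637572163 to -sy 0.5577562778681632 angle off deg 1.6246691048113782
end [ 702.27529585 -149.01470906   95.03352312] root [ 604.64665606 -170.99638888   82.63239787] 0.22146297688715894 100.83815479157572
```

>>> drive_tool --motion '[{"fingers":0.6,"linear":[0,0,-0.028],"twist":0.1115},{"fingers":0.6,"linear":[0,0,-0.028],"twist":0.1115},{"fingers":0.6,"linear":[0,0,-0.028],"twist":0.1115},{"fingers":0.6,"linear":[0,0,-0.028],"twist":0.1115},{"fingers":0.6,"linear":[0,0,-0.028],"twist":0.1115}]'

```text
clock: 9.02
eef_pos: [232.6, -82.2, 224.5]
tool_rot: [3.11, 0.542, 0.213]
force: [0.3, -0.4, -0.6]
width: 51.1
gripper_force: 0.0
```

```bash
python3 -c "
from h import *
rep((708,-144,215))
"
```

```text
t 9.02 q [ 0.82  0.67 -1.22  2.2   0.51  1.34 -2.14] p [233. -82. 224.] tilt 31.1 az -164.3 w 51.1 F [ 0.3 -0.4 -0.6]
n 13 row [ 0.0301  0.0129 -0.0169]
```

>>> drive_tool --motion '[{"fingers":0.6,"linear":[0.0301,0.0129,-0.0169],"twist":0},{"fingers":0.6,"linear":[0.0301,0.0129,-0.0169],"twist":0},{"fingers":0.6,"linear":[0.0301,0.0129,-0.0169],"twist":0},{"fingers":0.6,"linear":[0.0301,0.0129,-0.0169],"twist":0},{"fingers":0.6,"linear":[0.0301,0.0129,-0.0169],"twist":0}]'

```text
clock: 9.43
eef_pos: [416.3, -106.1, 219.2]
tool_rot: [3.112, 0.543, 0.218]
force: [0.6, 0.1, 0.5]
width: 51.0
gripper_force: 0.0
```

>>> drive_tool --motion '[{"fingers":0.6,"linear":[0.0301,0.0129,-0.0169],"twist":0},{"fingers":0.6,"linear":[0.0301,0.0129,-0.0169],"twist":0},{"fingers":0.6,"linear":[0.0301,0.0129,-0.0169],"twist":0},{"fingers":0.6,"linear":[0.0301,0.0129,-0.0169],"twist":0},{"fingers":0.6,"linear":[0.0301,0.0129,-0.0169],"twist":0}]'

```text
clock: 9.85
eef_pos: [598.9, -129.1, 214.9]
tool_rot: [3.113, 0.544, 0.218]
force: [0.8, -0.0, 0.9]
width: 51.0
gripper_force: 0.0
```

```bash
python3 -c "
from h import *
rep((708,-144,200))
"
```

```text
t 9.85 q [ 0.45  1.06 -0.99  1.13  0.76  1.89 -1.78] p [ 599. -129.  215.] tilt 31.2 az -164.3 w 51.0 F [ 0.8 -0.   0.9]
n 3 row [ 0.032   0.0131 -0.0132]
```

```bash
python3 -c "
from h import *
rep((672,-154,132),4)
"
```

```text
t 9.85 q [ 0.45  1.06 -0.99  1.13  0.76  1.89 -1.78] p [ 599. -129.  215.] tilt 31.2 az -164.3 w 51.0 F [ 0.8 -0.   0.9]
n 4 row [0.0249 0.0098 0.0095]
```

>>> drive_tool --motion '[{"fingers":0.6,"linear":[0.0249,0.0098,0.0095],"twist":0},{"fingers":0.6,"linear":[0.0249,0.0098,0.0095],"twist":0},{"fingers":0.6,"linear":[0.0249,0.0098,0.0095],"twist":0},{"fingers":0.6,"linear":[0.0249,0.0098,0.0095],"twist":0}]'

```text
clock: 10.18
eef_pos: [671.6, -153.7, 130.9]
tool_rot: [3.113, 0.544, 0.219]
force: [0.4, -0.2, 0.5]
width: 51.2
gripper_force: 0.0
```

Run:
```python
from h import *
rep((633.5,-164,64.7))
o=[]
for n in("top","scene"):
    d=cams.get_image(n);s,p,R=pose();g=p-19*R.as_matrix()[:,2]
    uv=proj(d,g);u,v=map(int,proj(d,(643,-161,81)))
    im=d["color"][max(v-50,0):v+50,u-35:u+35]
    print(n,uv,(u,v)); o.append(cv2.resize(im,(400,570),interpolation=2))
cv2.imwrite("pics/c2.png",np.hstack(o))
```

```text
t 10.18 q [ 0.37  1.23 -0.92  0.85  0.86  1.9  -1.63] p [ 672. -154.  131.] tilt 31.2 az -164.3 w 51.2 F [ 0.4 -0.2  0.5]
n 3 row [ 0.0002 -0.0002  0.0257]
top [320.50126768 159.17769016] (320, 178)
scene [191.75054443 167.77863009] (200, 171)
```

View pics/c2.png

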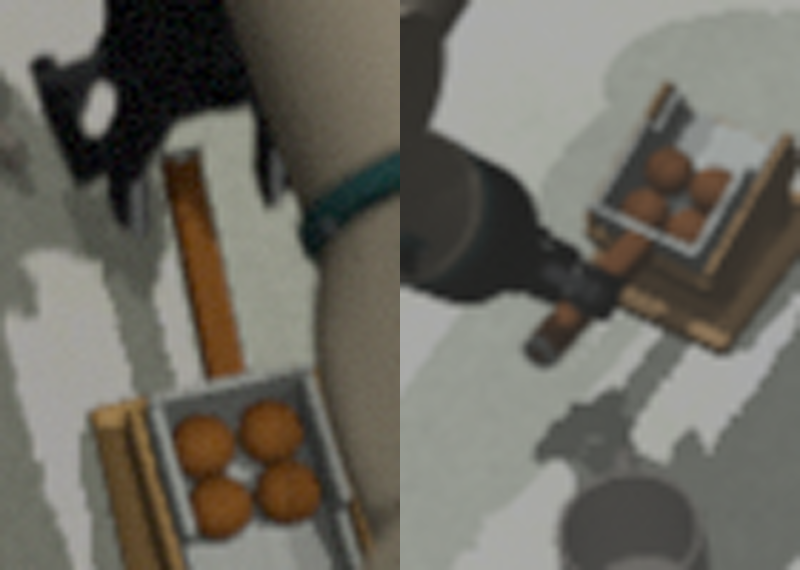

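The tray still holds four walnuts. The fingers, at about (120,200) and (270,180), straddle the handle tip at (183,160). I'm descending along the tool axis and closing.

>>> drive_tool --motion '[{"fingers":0.6,"linear":[0,0,0.0257],"twist":0},{"fingers":0.6,"linear":[0,0,0.0257],"twist":0},{"fingers":0.6,"linear":[0,0,0.0257],"twist":0},{"fingers":0.6,"linear":[0,0,0],"twist":0}]'

```text
clock: 10.62
eef_pos: [628.5, -166.0, 63.3]
tool_rot: [3.113, 0.551, 0.22]
force: [-0.3, -0.9, -0.6]
width: 51.2
gripper_force: 0.0
```

Run:
```python
from h import *
rep((633.5,-164,64.7))
```

```text
t 10.62 q [ 0.45  1.26 -0.92  1.06  0.88  1.76 -1.72] p [ 629. -166.   63.] tilt 31.6 az -164.3 w 51.2 F [-0.3 -0.9 -0.6]
n 1 row [ 0.0038 -0.0008 -0.004 ]
```

>>> drive_tool --motion '[{"fingers":0.3,"linear":[0,0,0],"twist":0},{"fingers":0.2,"linear":[0,0,0],"twist":0},{"fingers":0.1,"linear":[0,0,0],"twist":0},{"fingers":0,"linear":[0,0,0],"twist":0},{"fingers":0,"linear":[0,0,0],"twist":0}]'

```text
clock: 11.03
eef_pos: [634.2, -163.7, 68.6]
tool_rot: [3.112, 0.54, 0.218]
force: [2.9, -0.6, 7.3]
width: 17.0
gripper_force: 59.2
```

>>> drive_tool --motion '[{"fingers":0,"linear":[0,0,0],"twist":0},{"fingers":0,"linear":[0,0,0],"twist":0},{"fingers":0,"linear":[0,0,0],"twist":0}]'

```text
clock: 11.28
eef_pos: [634.2, -163.8, 68.5]
tool_rot: [3.112, 0.539, 0.218]
force: [3.9, -1.1, 6.0]
width: 17.1
gripper_force: 59.3
```

Run:
```python
from h import *
rep((708,-164,64.7))
s,p,R=pose();print(s["gripper_force"],R.inv().apply([0,0,.016]))
```

```text
t 11.28 q [ 0.44  1.25 -0.92  1.05  0.88  1.76 -1.72] p [ 634. -164.   69.] tilt 31.0 az -164.2 w 17.1 F [ 3.9 -1.1  6. ]
n 2 row [ 0.0319  0.0086 -0.0166]
59.3200957775116 [-0.00821875  0.00041033 -0.01372165]
```

>>> drive_tool --motion '[{"fingers":0,"linear":[-0.0026,0.0001,-0.0043],"twist":0},{"fingers":0,"linear":[-0.0051,0.0003,-0.0086],"twist":0},{"fingers":0,"linear":[-0.0062,0.0003,-0.0103],"twist":0},{"fingers":0,"linear":[-0.0072,0.0004,-0.012],"twist":0},{"fingers":0,"linear":[-0.0072,0.0004,-0.012],"twist":0}]'

```text
clock: 11.7
eef_pos: [632.9, -164.0, 123.2]
tool_rot: [3.113, 0.543, 0.219]
force: [-0.1, 0.8, -2.1]
width: 17.1
gripper_force: 58.1
```

Run:
```python
from h import *
rep()
```

```text
t 11.7 q [ 0.44  1.19 -0.94  1.03  0.85  1.82 -1.7 ] p [ 633. -164.  123.] tilt 31.1 az -164.3 w 17.1 F [-0.1  0.8 -2.1]
```

>>> drive_tool --motion '[{"fingers":0,"linear":[-0.0072,0.0004,-0.012],"twist":0},{"fingers":0,"linear":[-0.0072,0.0004,-0.012],"twist":0},{"fingers":0,"linear":[-0.0072,0.0004,-0.012],"twist":0},{"fingers":0,"linear":[-0.004,0.0002,-0.0068],"twist":0},{"fingers":0,"linear":[-0.002,0.0001,-0.0034],"twist":0}]'

```text
clock: 12.12
eef_pos: [633.7, -164.2, 177.5]
tool_rot: [3.112, 0.541, 0.218]
force: [0.3, 0.4, -2.4]
width: 17.1
gripper_force: 58.2
```

Run:
```python
from h import *
rep()
o=[]
for n in("top","scene"):
    d=cams.get_image(n);s,p,R=pose();u,v=map(int,proj(d,p));np.savez(n+"3.npz",**d)
    o.append(cv2.resize(d["color"][max(v-50,0):max(v-50,0)+110,u-40:u+45],(400,520),interpolation=2))
cv2.imwrite("pics/c3.png",np.hstack(o))
```

```text
t 12.12 q [ 0.44  1.13 -0.94  1.    0.82  1.89 -1.68] p [ 634. -164.  178.] tilt 31.0 az -164.2 w 17.1 F [ 0.3  0.4 -2.4]
```

View pics/c3.png

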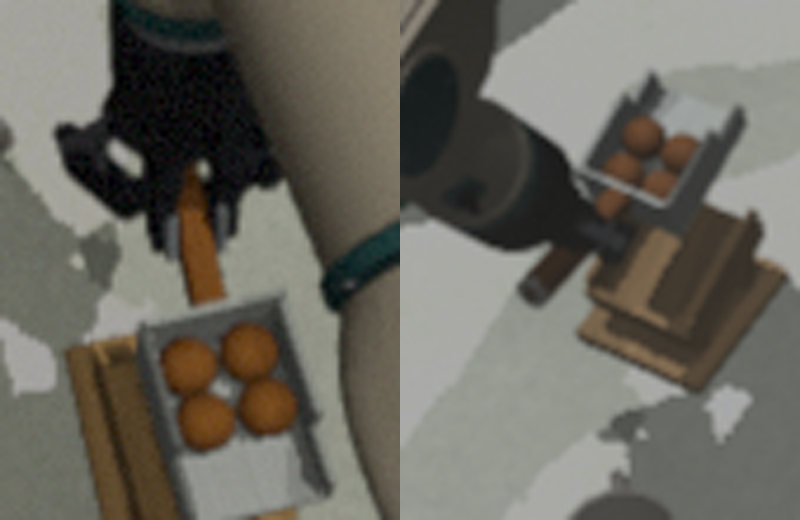

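All four walnuts are in the lifted scoop, at crop positions (190,365), (250,350), (207,420) and (267,405), and the stand is empty. Next I plan the carry and twist from the geometry.

```bash
cat >> h.py <<'E'
def scoop0():
    "scoop in tool frame, from the grasp: yaw .216, nose up 18 deg at tool_rot held now"
    RT=Ro.from_euler("xyz",[3.112,.541,.218]); RS=Ro.from_euler("xyz",[0,np.radians(18),.216])
    rel=RT.inv()*RS; g=np.array([0,0,-19.])+RT.inv().apply([0,0,-3.])*0   # grip point in tool frame
    L=g+rel.apply(np.array([-48,0,2.])-np.array([93.3,0,57.1])); return rel,L
def scoop(R,p):
    rel,L=scoop0(); M=(R*rel).as_matrix(); up=M[:,0]
    return np.degrees(np.arcsin(-up[2])),np.degrees(np.arcsin(M[2,1])),np.degrees(np.arctan2(-up[1],-up[0])),p+R.apply(L)
def plan(T,dpsi,n,ramp=True):
    "lip to T, twist dpsi (deg) in n rows"
    s,p,R=pose(); rel,L=scoop0(); l0=p+R.apply(L)
    e,ro,az,l=scoop(R,p); print("now nose up",round(e,1),"roll",round(ro,1),"az",round(az),"lip",np.round(l))
    x=np.linspace(0,1,n+1); S=x*x*(3-2*x) if ramp else x
    tw=np.radians(dpsi)*S; pk=p;Rk=R
    for i in range(1,n+1):
        Rn=R*Ro.from_rotvec([0,0,tw[i]]); pn=l0+(np.array(T)-l0)*S[i]-Rn.apply(L)
        e,ro,az,l=scoop(Rn,pn)
        print(np.round(Rk.inv().apply(pn-pk)/1000,4).tolist(),round(tw[i]-tw[i-1],4),"| up",round(e),"roll",round(ro),"az",round(az),"tcp",np.round(pn))
        pk,Rk=pn,Rn
E
python3 - <<'E'
from h import *
plan((525,150,130),-40,20)
E
```

```text
now nose up 18.0 roll 0.0 az -168 lip [ 495. -194.  184.]
[0.0009, -0.003, -0.0001] -0.0051 | up 18 roll 0 az -167 tcp [ 634. -161.  176.]
[0.0025, -0.0086, -0.0004] -0.0145 | up 18 roll 1 az -166 tcp [ 634. -152.  175.]
[0.0041, -0.0136, -0.0006] -0.0229 | up 18 roll 1 az -165 tcp [ 634. -138.  173.]
[0.0057, -0.0178, -0.0007] -0.0302 | up 18 roll 2 az -163 tcp [ 634. -120.  171.]
[0.0074, -0.0213, -0.0009] -0.0365 | up 18 roll 3 az -161 tcp [635. -97. 168.]
[0.0091, -0.024, -0.001] -0.0417 | up 18 roll 4 az -159 tcp [635. -72. 165.]
[0.0108, -0.026, -0.0011] -0.0459 | up 18 roll 6 az -156 tcp [635. -44. 161.]
[0.0126, -0.0272, -0.0012] -0.049 | up 18 roll 7 az -153 tcp [634. -14. 158.]
[0.0141, -0.0277, -0.0012] -0.0511 | up 17 roll 9 az -150 tcp [634.  17. 155.]
[0.0155, -0.0275, -0.0013] -0.0522 | up 17 roll 10 az -147 tcp [633.  48. 152.]
[0.0166, -0.0267, -0.0013] -0.0522 | up 16 roll 12 az -144 tcp [632.  80. 149.]
[0.0173, -0.0253, -0.0012] -0.0511 | up 16 roll 13 az -141 tcp [631. 110. 146.]
[0.0175, -0.0233, -0.0012] -0.049 | up 15 roll 15 az -139 tcp [629. 139. 143.]
[0.0171, -0.021, -0.0011] -0.0459 | up 15 roll 16 az -136 tcp [628. 166. 141.]
[0.0162, -0.0184, -0.001] -0.0417 | up 14 roll 17 az -134 tcp [626. 191. 139.]
[0.0146, -0.0155, -0.0009] -0.0365 | up 13 roll 18 az -132 tcp [625. 212. 137.]
[0.0125, -0.0124, -0.0007] -0.0302 | up 13 roll 19 az -130 tcp [624. 229. 136.]
[0.0096, -0.0091, -0.0006] -0.0229 | up 13 roll 19 az -129 tcp [623. 242. 135.]
[0.0062, -0.0056, -0.0004] -0.0145 | up 12 roll 20 az -128 tcp [622. 251. 135.]
[0.0022, -0.0019, -0.0001] -0.0051 | up 12 roll 20 az -128 tcp [622. 254. 134.]
```

>>> drive_tool --motion '[{"fingers":0,"linear":[0.0009,-0.003,-0.0001],"twist":-0.0051},{"fingers":0,"linear":[0.0025,-0.0086,-0.0004],"twist":-0.0145},{"fingers":0,"linear":[0.0041,-0.0136,-0.0006],"twist":-0.0229},{"fingers":0,"linear":[0.0057,-0.0178,-0.0007],"twist":-0.0302},{"fingers":0,"linear":[0.0074,-0.0213,-0.0009],"twist":-0.0365}]'

```text
clock: 12.63
eef_pos: [634.2, -95.5, 166.2]
tool_rot: [-3.102, 0.543, 0.35]
force: [-0.2, 0.6, -3.1]
width: 16.9
gripper_force: 58.2
```

>>> drive_tool --motion '[{"fingers":0,"linear":[0.0091,-0.024,-0.001],"twist":-0.0417},{"fingers":0,"linear":[0.0108,-0.026,-0.0011],"twist":-0.0459},{"fingers":0,"linear":[0.0126,-0.0272,-0.0012],"twist":-0.049},{"fingers":0,"linear":[0.0141,-0.0277,-0.0012],"twist":-0.0511},{"fingers":0,"linear":[0.0155,-0.0275,-0.0013],"twist":-0.0522}]'

```text
clock: 13.05
eef_pos: [631.8, 52.4, 150.3]
tool_rot: [-2.96, 0.516, 0.631]
force: [0.3, -0.1, -1.9]
width: 16.9
gripper_force: 58.2
```

>>> drive_tool --motion '[{"fingers":0,"linear":[0.0166,-0.0267,-0.0013],"twist":-0.0522},{"fingers":0,"linear":[0.0173,-0.0253,-0.0012],"twist":-0.0511},{"fingers":0,"linear":[0.0175,-0.0233,-0.0012],"twist":-0.049},{"fingers":0,"linear":[0.0171,-0.021,-0.0011],"twist":-0.0459},{"fingers":0,"linear":[0.0162,-0.0184,-0.001],"twist":-0.0417}]'

```text
clock: 13.47
eef_pos: [623.9, 195.5, 137.7]
tool_rot: [-2.835, 0.458, 0.897]
force: [0.1, 0.3, -2.8]
width: 16.6
gripper_force: 58.2
```

>>> drive_tool --motion '[{"fingers":0,"linear":[0.0146,-0.0155,-0.0009],"twist":-0.0365},{"fingers":0,"linear":[0.0125,-0.0124,-0.0007],"twist":-0.0302},{"fingers":0,"linear":[0.0096,-0.0091,-0.0006],"twist":-0.0229},{"fingers":0,"linear":[0.0062,-0.0056,-0.0004],"twist":-0.0145},{"fingers":0,"linear":[0.0022,-0.0019,-0.0001],"twist":-0.0051}]'

```text
clock: 13.88
eef_pos: [619.9, 256.6, 133.5]
tool_rot: [-2.789, 0.424, 1.007]
force: [-0.2, -0.0, -2.4]
width: 17.2
gripper_force: 58.3
```

Run:
```python
from h import *
rep()
d=cams.get_image("top");c=cams.get_image("scene")
a=cv2.resize(d["color"][130:280,140:290],(400,400),interpolation=2);b=cv2.resize(c["color"][130:260,220:350],(400,400),interpolation=2)
cv2.imwrite("pics/c4.png",np.hstack([a,b]))
s,p,R=pose();e=scoop(R,p);print(e,[np.round(proj(k,e[3])) for k in(d,c)])
plan((497,168,125),-60,18)
```

```text
t 13.88 q [-0.08  1.28 -1.11  0.86  0.75  1.9  -1.5 ] p [620. 257. 133.] tilt 31.2 az -164.2 w 17.2 F [-0.2 -0.  -2.4]
(np.float64(12.22234452715111), np.float64(19.79143298198601), np.float64(-127.57481505407345), array([524.46366706, 150.39752802, 129.31189627])) [array([195., 221.]), array([297., 194.])]
now nose up 12.2 roll 19.8 az -128 lip [524. 150. 129.]
[0.0, -0.0014, 0.0001] -0.0093 | up 12 roll 20 az -127 tcp [620. 255. 134.]
[0.0001, -0.0041, 0.0004] -0.0266 | up 12 roll 21 az -126 tcp [617. 258. 135.]
[0.0001, -0.0064, 0.0006] -0.0417 | up 11 roll 22 az -123 tcp [612. 261. 136.]
[0.0002, -0.0084, 0.0008] -0.0546 | up 10 roll 23 az -121 tcp [605. 266. 139.]
[0.0003, -0.01, 0.0009] -0.0654 | up 8 roll 24 az -117 tcp [597. 271. 141.]
[0.0004, -0.0113, 0.0011] -0.074 | up 7 roll 26 az -113 tcp [588. 277. 145.]
[0.0006, -0.0122, 0.0011] -0.0804 | up 5 roll 27 az -109 tcp [577. 282. 149.]
[0.0007, -0.0128, 0.0012] -0.0848 | up 3 roll 29 az -105 tcp [566. 287. 153.]
[0.0009, -0.013, 0.0012] -0.0869 | up 0 roll 30 az -101 tcp [555. 291. 158.]
[0.0011, -0.0129, 0.0012] -0.0869 | up -2 roll 31 az -96 tcp [543. 294. 162.]
[0.0013, -0.0125, 0.0012] -0.0848 | up -4 roll 32 az -92 tcp [532. 296. 167.]
[0.0014, -0.0117, 0.0011] -0.0804 | up -7 roll 33 az -88 tcp [521. 297. 172.]
[0.0014, -0.0107, 0.0011] -0.074 | up -9 roll 33 az -85 tcp [511. 297. 177.]
[0.0014, -0.0093, 0.0009] -0.0654 | up -11 roll 33 az -82 tcp [502. 296. 181.]
[0.0012, -0.0077, 0.0008] -0.0546 | up -12 roll 33 az -79 tcp [495. 296. 184.]
[0.001, -0.0058, 0.0006] -0.0417 | up -14 roll 33 az -77 tcp [490. 295. 186.]
[0.0007, -0.0037, 0.0004] -0.0266 | up -14 roll 33 az -76 tcp [487. 294. 188.]
[0.0003, -0.0013, 0.0001] -0.0093 | up -15 roll 33 az -75 tcp [485. 294. 189.]
```

View pics/c4.png

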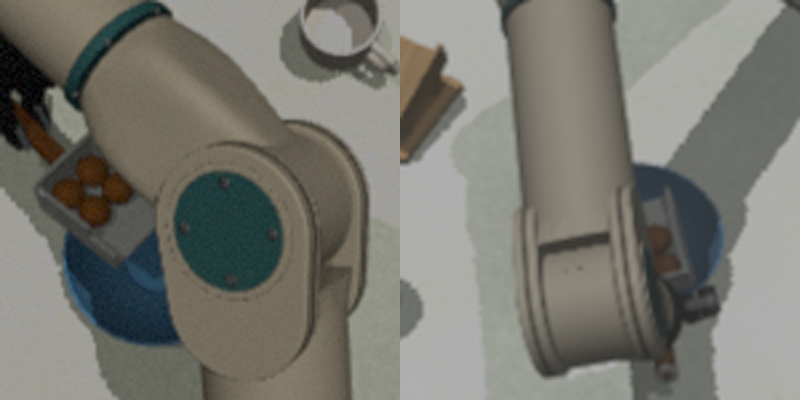

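The four walnuts are still in the tray, at (95,168), (117,190), (68,193) and (95,210), and the lip is over the bowl. The elbow is swung over the bowl, so I fit a simple kinematic model to check its clearance.

```bash
cat > fk.py <<'E'
import numpy as np
from scipy.optimize import least_squares
from scipy.spatial.transform import Rotation as Ro
D=[([1.129,.629,.038,1.518,-.027,.996,-.02],(238,-604,230)),([1.116,1.328,1.129,.185,-1.1,1.605,.069],(340,-897,199)),
([.06,.78,1.29,1.92,-.91,1.01,.5],(356,-422,234)),([-.92,.5,1.31,2.16,-.53,.82,-.53],(411,-58,262)),([-.15,-.2,0,2.46,.08,.87,-1.42],(192,-21,290)),
([.33,.9,-1.25,2.47,.84,.96,-2.56],(195,60,102)),([.45,1.06,-.99,1.13,.76,1.89,-1.78],(599,-129,215)),([.44,1.13,-.94,1.,.82,1.89,-1.68],(634,-164,178)),([-.08,1.28,-1.11,.86,.75,1.9,-1.5],(620,257,133))]
def fk(q,P,sg=-1):
    h,a,e,b,f,c,g=P; p=np.array([0,0,h]);R=Ro.identity();o=[]
    for i,(ax,off) in enumerate([("z",(0,0,0)),("y",(0,0,0)),("z",(e,0,a)),("y",(-f,0,0)),("z",(0,0,b)),("y",(g,0,0)),("z",(0,0,c))]):
        R=R*Ro.from_euler(ax,q[i]*(sg if ax=="z" else 1)); p=p+R.apply(off); o.append(p)
    return o,R
def fit():
    r=lambda P:np.concatenate([fk(q,P)[0][-1]-np.array(p) for q,p in D])
    s=least_squares(r,[300,400,0,400,0,250,0]); return s.x,np.abs(s.fun).max()
E
python3 - <<'E'
from fk import *
P,e=fit();print(np.round(P),e)
q,p=D[-1];o,R=fk(q,P)
print("shoulder,elbow,wrist,tcp",[np.round(o[i]) for i in(1,3,4,5,6)],R.as_euler("xyz"))
E
```

```text
[340. 564.  -5. 373.   2. 364. -12.] 27.98060147858058
shoulder,elbow,wrist,tcp [array([  0.,   0., 340.]), array([539.,  38., 504.]), array([787., 312., 454.]), array([793., 320., 449.]), array([610., 268., 139.])] [-2.69036357 -0.32606818  2.43058248]
```

>>> drive_tool --motion '[{"fingers":0,"linear":[0,-0.0014,0.0001],"twist":-0.0093},{"fingers":0,"linear":[0.0001,-0.0041,0.0004],"twist":-0.0266},{"fingers":0,"linear":[0.0001,-0.0064,0.0006],"twist":-0.0417},{"fingers":0,"linear":[0.0002,-0.0084,0.0008],"twist":-0.0546},{"fingers":0,"linear":[0.0003,-0.01,0.0009],"twist":-0.0654}]'

```text
clock: 14.4
eef_pos: [597.8, 269.9, 141.6]
tool_rot: [-2.715, 0.348, 1.2]
force: [0.4, -0.0, -2.8]
width: 16.9
gripper_force: 58.3
```

>>> drive_tool --motion '[{"fingers":0,"linear":[0.0004,-0.0113,0.0011],"twist":-0.074},{"fingers":0,"linear":[0.0006,-0.0122,0.0011],"twist":-0.0804},{"fingers":0,"linear":[0.0007,-0.0128,0.0012],"twist":-0.0848},{"fingers":0,"linear":[0.0009,-0.013,0.0012],"twist":-0.0869},{"fingers":0,"linear":[0.0011,-0.0129,0.0012],"twist":-0.0869}]'

```text
clock: 14.82
eef_pos: [542.9, 292.3, 163.1]
tool_rot: [-2.619, 0.156, 1.582]
force: [0.7, -0.1, -2.6]
width: 17.0
gripper_force: 58.4
```

Run:
```python
from h import *
rep()
plan((497,165,115),-105,24)
```

```text
t 14.82 q [-0.06  1.21 -1.2   1.1   0.7   1.81 -1.1 ] p [543. 292. 163.] tilt 31.1 az -164.3 w 17.0 F [ 0.7 -0.1 -2.6]
now nose up -2.1 roll 31.3 az -96 lip [509. 159. 127.]
[0.0001, -0.0012, 0.0001] -0.0093 | up -2 roll 31 az -96 tcp [542. 292. 164.]
[0.0001, -0.0034, 0.0002] -0.0268 | up -3 roll 32 az -95 tcp [539. 293. 165.]
[0.0002, -0.0054, 0.0004] -0.0427 | up -4 roll 32 az -92 tcp [534. 293. 167.]
[0.0002, -0.0073, 0.0005] -0.057 | up -6 roll 32 az -90 tcp [527. 293. 171.]
[0.0002, -0.0089, 0.0006] -0.0697 | up -8 roll 33 az -86 tcp [519. 293. 175.]
[0.0002, -0.0103, 0.0007] -0.0809 | up -10 roll 33 az -82 tcp [510. 291. 179.]
[0.0002, -0.0114, 0.0008] -0.0904 | up -13 roll 33 az -78 tcp [500. 289. 185.]
[0.0001, -0.0124, 0.0008] -0.0984 | up -16 roll 32 az -73 tcp [490. 285. 190.]
[0.0001, -0.0132, 0.0009] -0.1047 | up -19 roll 32 az -68 tcp [479. 280. 196.]
[0.0001, -0.0137, 0.0009] -0.1095 | up -22 roll 30 az -62 tcp [469. 273. 202.]
[0.0001, -0.014, 0.0009] -0.1127 | up -25 roll 29 az -57 tcp [459. 265. 208.]
[0.0, -0.0142, 0.001] -0.1143 | up -29 roll 27 az -50 tcp [450. 
[... 218 characters left out ...]
tcp [431. 222. 227.]
[-0.0, -0.0128, 0.0009] -0.1047 | up -39 roll 16 az -23 tcp [427. 210. 231.]
[-0.0, -0.012, 0.0008] -0.0984 | up -41 roll 14 az -17 tcp [425. 199. 233.]
[0.0, -0.011, 0.0008] -0.0904 | up -42 roll 11 az -10 tcp [423. 188. 235.]
[0.0, -0.0098, 0.0007] -0.0809 | up -43 roll 9 az -4 tcp [423. 178. 236.]
[0.0001, -0.0084, 0.0006] -0.0697 | up -43 roll 7 az 1 tcp [423. 170. 236.]
[0.0001, -0.0069, 0.0005] -0.057 | up -44 roll 5 az 6 tcp [424. 163. 236.]
[0.0001, -0.0052, 0.0004] -0.0427 | up -44 roll 4 az 9 tcp [424. 158. 237.]
[0.0001, -0.0032, 0.0002] -0.0268 | up -44 roll 3 az 11 tcp [425. 154. 237.]
[0.0, -0.0011, 0.0001] -0.0093 | up -44 roll 3 az 12 tcp [425. 153. 237.]
```

>>> drive_tool --motion '[{"fingers":0,"linear":[0.0001,-0.0012,0.0001],"twist":-0.0093},{"fingers":0,"linear":[0.0001,-0.0034,0.0002],"twist":-0.0268},{"fingers":0,"linear":[0.0002,-0.0054,0.0004],"twist":-0.0427},{"fingers":0,"linear":[0.0002,-0.0073,0.0005],"twist":-0.057},{"fingers":0,"linear":[0.0002,-0.0089,0.0006],"twist":-0.0697}]'

```text
clock: 15.23
eef_pos: [520.5, 292.6, 173.6]
tool_rot: [-2.601, 0.054, 1.755]
force: [-0.5, -0.2, -1.5]
width: 17.5
gripper_force: 58.4
```

>>> drive_tool --motion '[{"fingers":0,"linear":[0.0002,-0.0103,0.0007],"twist":-0.0809},{"fingers":0,"linear":[0.0001,-0.0114,0.0008],"twist":-0.0904},{"fingers":0,"linear":[0.0001,-0.0124,0.0008],"twist":-0.0984},{"fingers":0,"linear":[0,0,0],"twist":0},{"fingers":0,"linear":[0,0,0],"twist":0}]'

```text
clock: 15.65
eef_pos: [491.3, 285.5, 189.8]
tool_rot: [-2.605, -0.083, 1.984]
force: [-0.1, 0.6, -2.4]
width: 17.2
gripper_force: 58.7
```

Run:
```python
from h import *
rep()
d=cams.get_image("top");c=cams.get_image("scene")
a=cv2.resize(d["color"][130:280,140:290],(400,400),interpolation=2);b=cv2.resize(c["color"][130:260,220:350],(400,400),interpolation=2)
cv2.imwrite("pics/c5.png",np.hstack([a,b]))
plan((487,155,115),-72,16)
```

```text
t 15.65 q [-0.01  1.14 -1.22  1.27  0.63  1.74 -0.72] p [491. 285. 190.] tilt 31.1 az -164.3 w 17.2 F [-0.1  0.6 -2.4]
now nose up -15.6 roll 32.4 az -74 lip [506. 161. 123.]
[0.0, -0.0019, 0.0002] -0.0141 | up -16 roll 32 az -73 tcp [490. 285. 190.]
[0.0001, -0.0054, 0.0006] -0.0399 | up -17 roll 32 az -71 tcp [485. 283. 192.]
[0.0, -0.0084, 0.0009] -0.062 | up -19 roll 32 az -68 tcp [479. 279. 196.]
[0.0, -0.0109, 0.0011] -0.0804 | up -21 roll 31 az -64 tcp [470. 274. 200.]
[0.0, -0.0128, 0.0013] -0.0951 | up -24 roll 29 az -59 tcp [461. 266. 205.]
[0.0, -0.0143, 0.0015] -0.1062 | up -27 roll 28 az -53 tcp [451. 257. 211.]
[0.0001, -0.0152, 0.0016] -0.1135 | up -30 roll 26 az -47 tcp [442. 246. 216.]
[0.0002, -0.0156, 0.0016] -0.1172 | up -33 roll 23 az -40 tcp [434. 234. 221.]
[0.0003, -0.0156, 0.0016] -0.1172 | up -36 roll 20 az -33 tcp [426. 221. 225.]
[0.0004, -0.015, 0.0016] -0.1135 | up -38 roll 17 az -25 tcp [421. 207. 229.]
[0.0005, -0.0139, 0.0015] -0.1062 | up -40 roll 14 az -18 tcp [417. 194. 232.]
[0.0006, -0.0124, 0.0013] -0.0951 | up -42 roll 12 az -11 tcp [415. 182. 234.]
[0.0006, -0.0104, 0.0011] -0.0804 | up -43 roll 9 az -6 tcp [413. 172. 235.]
[0.0005, -0.008, 0.0009] -0.062 | up -43 roll 8 az -1 tcp [413. 164. 235.]
[0.0004, -0.0051, 0.0006] -0.0399 | up -43 roll 6 az 2 tcp [412. 158. 236.]
[0.0002, -0.0018, 0.0002] -0.0141 | up -44 roll 6 az 3 tcp [412. 157. 236.]
```

View pics/c5.png

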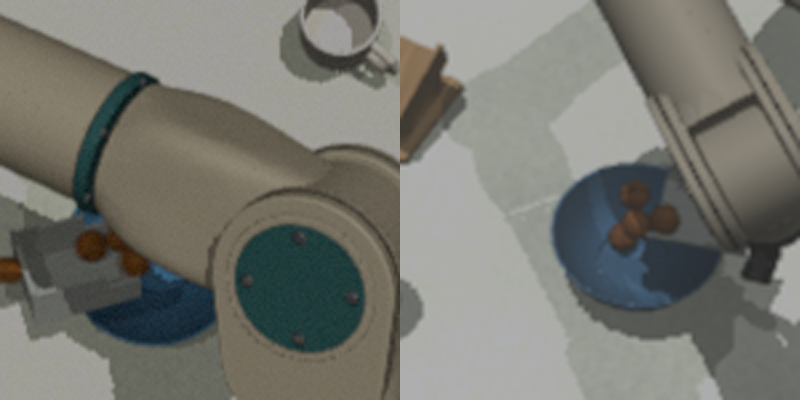

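The walnuts are rolling off the lip over the bowl, seen around (635,215) in the right panel, and all four are within the bowl's outline. I hold briefly, then finish the twist.

>>> drive_tool --motion '[{"fingers":0,"linear":[0,0,0],"twist":0},{"fingers":0,"linear":[0,0,0],"twist":0},{"fingers":0,"linear":[0,0,0],"twist":0},{"fingers":0,"linear":[0,-0.0019,0.0002],"twist":-0.0141},{"fingers":0,"linear":[0.0001,-0.0054,0.0006],"twist":-0.0399}]'

```text
clock: 16.17
eef_pos: [484.4, 283.5, 192.3]
tool_rot: [-2.609, -0.114, 2.035]
force: [-0.0, -0.7, -2.2]
width: 16.9
gripper_force: 58.5
```

>>> drive_tool --motion '[{"fingers":0,"linear":[0,-0.0084,0.0009],"twist":-0.062},{"fingers":0,"linear":[0,-0.0109,0.0011],"twist":-0.0804},{"fingers":0,"linear":[0,-0.0128,0.0013],"twist":-0.0951},{"fingers":0,"linear":[0,-0.0143,0.0015],"twist":-0.1062},{"fingers":0,"linear":[0.0001,-0.0152,0.0016],"twist":-0.1135}]'

```text
clock: 16.58
eef_pos: [440.3, 246.5, 216.8]
tool_rot: [-2.703, -0.333, 2.454]
force: [0.9, -0.1, -1.4]
width: 16.6
gripper_force: 58.5
```

>>> drive_tool --motion '[{"fingers":0,"linear":[0.0002,-0.0156,0.0016],"twist":-0.1172},{"fingers":0,"linear":[0.0003,-0.0156,0.0016],"twist":-0.1172},{"fingers":0,"linear":[0.0004,-0.015,0.0016],"twist":-0.1135},{"fingers":0,"linear":[0.0005,-0.0139,0.0015],"twist":-0.1062},{"fingers":0,"linear":[0.0006,-0.0124,0.0013],"twist":-0.0951}]'

```text
clock: 17.0
eef_pos: [413.4, 181.1, 234.5]
tool_rot: [-2.943, -0.509, 3.025]
force: [0.6, -0.3, -2.4]
width: 17.1
gripper_force: 58.4
```

>>> drive_tool --motion '[{"fingers":0,"linear":[0.0003,-0.006,0.0006],"twist":-0.045},{"fingers":0,"linear":[0,0,0],"twist":0},{"fingers":0,"linear":[0,0,0],"twist":0},{"fingers":0,"linear":[0,0,0],"twist":0},{"fingers":0,"linear":[0,0,0],"twist":0}]'

```text
clock: 17.42
eef_pos: [413.1, 176.7, 234.7]
tool_rot: [-2.965, -0.517, 3.07]
force: [0.4, -0.1, -1.2]
width: 16.9
gripper_force: 58.5
```

Run:
```python
from h import *
rep()
d=cams.get_image("top");c=cams.get_image("scene")
a=cv2.resize(d["color"][130:280,130:280],(400,400),interpolation=2);b=cv2.resize(c["color"][130:260,220:350],(400,400),interpolation=2)
cv2.imwrite("pics/c6.png",np.hstack([a,b]))
s,p,R=pose();e=scoop(R,p);print(e)
for n,k in(("top",d),("scene",c)):print(n,np.round(proj(k,e[3])))
```

```text
t 17.42 q [ 0.21  0.96 -1.23  1.61  0.51  1.62  0.41] p [413. 177. 235.] tilt 31.1 az -164.3 w 16.9 F [ 0.4 -0.1 -1.2]
(np.float64(-42.26902537034798), np.float64(10.343107502708184), np.float64(-7.813937177333581), array([488.71561783, 156.6820109 , 116.31120099]))
top [192. 236.]
scene [305. 191.]
```

View pics/c6.png

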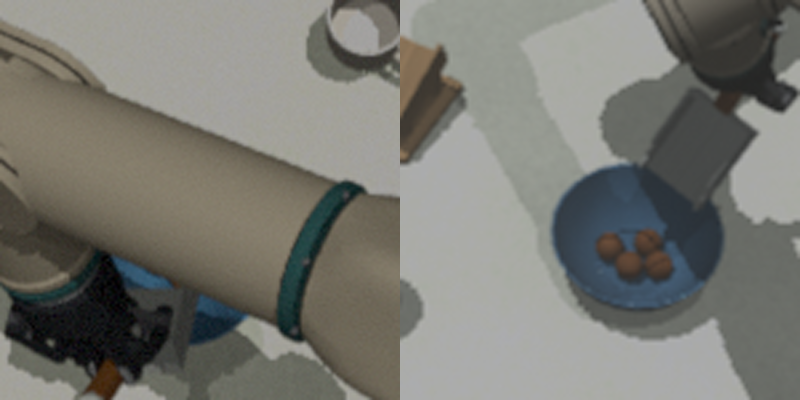

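All four walnuts are in the bowl, at (609,247), (649,241), (629,265) and (658,265). The scoop's lip, about (671,188) in the picture, is where the geometry predicts, so it is about 42° nose-down and clear of the rim.

```bash
python3 -c "
from h import *
print(ctrl.finish_job())"
```

```text
the job is handed in; nothing more can be done
None
```

The job is handed in: all four walnuts are in the blue bowl, and the gripper still holds the scoop about 42° nose-down above it and clear of the rim, at 17.4 s; the mug, pepper mill and jar were not touched.

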